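# Load and lock the in-service sensor soak chamber

### The arm

A 6-joint arm with a two-finger parallel gripper is mounted at the origin on the work surface. World frame = base frame: x ahead of the robot, y to its left, z up, the work surface at z = 0. Lengths are in m, angles in degrees, forces in N, time in s.
With the tool pointing down it reaches from about 0.3 to 0.75 m from the base axis. Payload 8.5 kg.
Tool frame: the origin (TCP) lies midway between the tips of the shut fingers; the grasp point (between the pads) lies 19 mm behind it; z points along the fingers, y is the line along which they close (so a half turn about z gives the same grasp; the last joint's range is limited). The gripper opens to 85 mm and grips with 20 to 120 N. Pads are 22 mm wide; open, the fingers measure 114 mm over their backs; the gripper's body (76 mm by 85 mm) begins 54 mm behind the grasp point. The pads swing forward as they close: fully open they stand 13 mm farther back than shut.
Start: joints at [-84.185, 21.807, 74.336, -0, 83.858, -12.336], TCP at [0.171, -0.523, 0.231] pointing down, gripper open.
Joint ranges: [-178.18, 178.18], [-50.72, 133.34], [12.68, 142.11], [-81.47, 261.47], [9.98, 163.14], [-165.26, 165.26]. Speed limits (degrees/s): [136.94, 136.94, 180, 180, 180, 180].

### API

Orientations are given as a 3x3 rotation matrix whose columns are the frame's x, y, z axes.
In Python, from rig import observe, optics, order, spotter gives the robot as it stands.
- The arm moves only by the tool move_arm, never from a script. Its argument "series" is text: rows parted by semicolons, each of 5 numbers parted by spaces: the shift along the tool's x, y, z in cm, then the turn about the tool's z in degrees, then the opening, from -1 (shut) to 1 (fully open). A call has 1 to 8 rows; each row is the pose to reach, as a shift and turn from the pose commanded when the call began, along the tool's axes at that moment; what a row does not reach only later rows make up. A row lasts 1/8 s, in which the tool goes at most 62.5 mm and 10.7 degrees, less where a joint would pass 70% of its speed; a pose out of reach is approached as far as the arm can. A call with a gripper value outside its range is refused whole. The fingers move at their own pace and stop on an object; "force" is the grip in N (left out, the last holds). Time passes only in rows, so rows that repeat a pose let the fingers close. It gives the time, the measured TCP pose, the force, the opening and the grip force at its end, in the units of the state.
- observe(): the state, without advancing time (a new reading comes with each control period).
- optics.get_image(name): name is "scene" or "side" or "wrist"; returns a dict with "pixels" (480x640x3 uint8, blue, green, red), "camera_matrix" (3x3 intrinsics, pixels), "rvec" (rotation vector, rad) and "tvec" (3), from world to camera coordinates, as OpenCV has them. Camera axes: x right, y down, z forward; pixel columns grow to the right and rows downward; lengths in m; the calibration is good to about 2 mm. A picture is of the moment at which its call begins. There is no depth.
- order.close_job(): hands the job in; it is judged then, once.
Trained networks look in the newest picture that a camera, given by its name, has taken for a name from the list of things; names that differ only in an ending like _2 or _b are one class to them, and where a whole thing is asked for, a point or a joint stands for the part that bears it (a point fixed in the world has none). Each returns a list of dicts, best first, with "score" (0 to 1); they miss things now and then, are a little off and sometimes report something else, mostly with a low value. They report only what shows in the picture. A call takes as long as a camera call. They do not tell look-alikes from the thing itself.
- spotter.find_in(thing, camera): "point" ([x, y, z] in m, in world coordinates, good to about 4 mm: the middle of the surface that is visible of it).
- spotter.cut_out(thing, camera): "pixels" (480x640 bool, what is visible of it).
- spotter.mark_of(thing, camera): "point" ([x, y, z] in m, in world coordinates, good to about 4 mm: a listed point, or the origin of a listed thing).
The state is a dict: "time_s": time; "q": joint angles; "qvel": joint speeds; "joint_efforts": joint torques, N m; "position": TCP position; "tool_rot": TCP orientation; "ft_force": force on the tool from outside, world axes, zero at the start; "wrist_torque": the same for the moment, N m; "grip_width": finger opening in m; "gripper_force": force on a finger pad.
Only numpy, scipy, OpenCV 4.12 (cv2) and the standard library are available. Lean on these libraries where they do the work, as an engineer would, in place of code of your own. Each camera call takes 0.05 s, during which the arm holds its last target. There are 200 camera calls.

### The job

Load the soak chamber that has the green lamp behind it: turn its lock collar back to the yellow open mark, set its lid down on the black rubber mat, and put every pressure sensor module that is out on the bench into the chamber. Then seat that lid back on the chamber, flat and with its ears where they were (a half turn is fine), and turn the collar until its orange handle stands over the green locked mark. Leave the red-lamp chamber and everything else on the bench as they are.

Things in the scene. Friction and masses are not known exactly. Their poses are not given: they have to be found in the camera images.
- chamber_left: left soak chamber, fixed: open round aluminium pot with blue bands. Origin: centre of its underside, on the bench. Inside radius 72 mm, rim 85 mm up, inner floor 10 mm up. A steel lock collar (outer radius 102, top 100 mm up) turns round the rim. Two tabs reach out to radius 149 mm, 60 mm up, on the -x side: yellow = open mark, green = locked mark. The lid's ears belong on its +y and -y sides.
- collar_left (a joint): angle of the left lock collar about the chamber's vertical axis: 0 = handle over the yellow mark, 1.05 = over the green mark; grows clockwise seen from above; range -0.12 to 1.40; stiff (0.25 N m), stays put. Two inward lugs (34 mm wide, underside 94 mm up) hold the lid's ears down when locked; at the open mark they are 60 degrees off and the lid lifts straight out.
- collar_left_handle (a point): top centre of the left collar's orange handle: an upright radial fin, 16 mm thick, 36 mm long radially (99 to 135 mm from the chamber's axis), from 72 to 124 mm above the bench; this point is 119 mm from the axis, 124 mm up
- locked_mark_left (a point): where the top centre of the left collar's handle lies at the locked mark, straight above the green tab
- lid_left: left chamber's lid, loose, 0.3 kg: aluminium disc 158 mm across, 8 mm thick; below it a rubber plug (132 mm across, 8 mm deep) that fits into the pot; two dark ears (32 mm wide) along +y and -y, to 91 mm from the centre; on top a black bar handle along y, 66 x 16 mm, 16 to 52 mm above the origin. Origin: centre of the plug's underside; 77 mm up when seated.
- chamber_right: right soak chamber, fixed: open round aluminium pot with blue bands. Origin: centre of its underside, on the bench. Inside radius 72 mm, rim 85 mm up, inner floor 10 mm up. A steel lock collar (outer radius 102, top 100 mm up) turns round the rim. Two tabs reach out to radius 149 mm, 60 mm up, on the -x side: yellow = open mark, green = locked mark. The lid's ears belong on its +y and -y sides.
- collar_right (a joint): angle of the right lock collar about the chamber's vertical axis: 0 = handle over the yellow mark, 1.05 = over the green mark; grows clockwise seen from above; range -0.12 to 1.40; stiff (0.25 N m), stays put. Two inward lugs (34 mm wide, underside 94 mm up) hold the lid's ears down when locked; at the open mark they are 60 degrees off and the lid lifts straight out.
- collar_right_handle (a point): top centre of the right collar's orange handle: an upright radial fin, 16 mm thick, 36 mm long radially (99 to 135 mm from the chamber's axis), from 72 to 124 mm above the bench; this point is 119 mm from the axis, 124 mm up
- locked_mark_right (a point): where the top centre of the right collar's handle lies at the locked mark, straight above the green tab
- lid_right: right chamber's lid, loose, 0.3 kg: aluminium disc 158 mm across, 8 mm thick; below it a rubber plug (132 mm across, 8 mm deep) that fits into the pot; two dark ears (32 mm wide) along +y and -y, to 91 mm from the centre; on top a black bar handle along y, 66 x 16 mm, 16 to 52 mm above the origin. Origin: centre of the plug's underside; 77 mm up when seated.
- lamp_green: green domed status lamp, 52 mm diameter, 55 mm tall, fixed on the bench just behind (beyond) one of the chambers, 140 mm from its axis: that chamber is in service
- lamp_red: red domed status lamp, 52 mm diameter, 55 mm tall, fixed on the bench just behind (beyond) one of the chambers, 140 mm from its axis: that chamber is out of service, leave it alone
- lid_mat: black rubber mat on the bench, 180 mm (x) by 210 mm (y), 3 mm thick, fixed; origin at the centre of its underside
- module_1: pressure sensor module, 0.16 kg, 62 mm tall, standing; square steel foot 36 x 36 x 26 mm, above it a blue cylinder 34 mm in diameter with an orange band near the top; origin at the centre of its underside, z up through it. May be absent
- module_2: pressure sensor module, 0.16 kg, 62 mm tall, standing; square steel foot 36 x 36 x 26 mm, above it a blue cylinder 34 mm in diameter with an orange band near the top; origin at the centre of its underside, z up through it. May be absent
- module_3: pressure sensor module, 0.16 kg, 62 mm tall, standing; square steel foot 36 x 36 x 26 mm, above it a blue cylinder 34 mm in diameter with an orange band near the top; origin at the centre of its underside, z up through it. May be absent
- module_4: pressure sensor module, 0.16 kg, 62 mm tall, standing; square steel foot 36 x 36 x 26 mm, above it a blue cylinder 34 mm in diameter with an orange band near the top; origin at the centre of its underside, z up through it. May be absent
- multimeter: orange hand-held multimeter, 85 x 170 x 40 mm, lying on its back; not part of the job, leave it where it is
- screwdriver: screwdriver lying on the bench; not part of the job, leave it where it is
- wrench: open-ended steel wrench lying on the bench; not part of the job, leave it where it is
- cleaner: bottle, 60 mm diameter, 150 mm tall, red cap; not part of the job, leave it where it is
- mug: white mug, 80 mm diameter, 90 mm tall; not part of the job, leave it where it is
- fitting: brass pipe fitting, 40 mm diameter, 60 mm tall, standing; not part of the job, leave it where it is
- jar: small jar, 60 mm diameter, 70 mm tall; not part of the job, leave it where it is
Things that resemble listed ones, but are neither listed nor needed, are in the scene too. What is shaped like the lid_left but blue is not meant.

How it is judged:
By the outcome, as a careful person would: the job done as asked, in the order asked, and still so for the second after the job is handed in, with the robot touching nothing.
Of module_1, module_2, module_3, module_4 only 2 to 4 are there at a start; the rules pass over those that are not, and their reading is None.
At some moment in a run one of module_1, module_2, module_3, module_4 may be knocked a few centimetres aside while the robot is not near it.
Once in a run the grip may slacken for a moment while it holds something.
It also fails if it takes over 210 s, if anything falls off the work surface, if the arm or the gripper's body presses on something with over 40 N, if the wrist force passes 120 N, or if a joint passes its speed limit or range.

## Working session

There is one attempt and no reset: what is moved stays moved. The work goes in short steps, Python scripts to look and compute and a tool call to move; the robot and the scene stay as the last step left them, time stands still between calls to the robot, and variables do not carry over. Pictures are saved under pics/ and viewed, at most 14 in all, crops included, and the job is handed in when it is done.

Besides the shell and the picture viewer there is one more tool, called after "Emit:" as name(argument=value, ...) on one line, values as JSON. move_arm: Moves the arm, as the interface text tells. Its arguments: {"type":"object","properties":{"series":{"type":"string"},"force":{"type":"number"}},"required":["series"]}

```bash
ls; mkdir -p pics; cat > h.py <<'E'
import numpy as np, cv2
from rig import observe, optics, order, spotter
def snap(cam,name):
    im=optics.get_image(cam); cv2.imwrite('pics/'+name+'.png',im['pixels']); return im
def st():
    s=observe(); print('t',round(s['time_s'],2),'p',np.round(s['position'],4),'R',np.round(s['tool_rot'],3).tolist(),'q',np.round(s['q'],1),'w',s['grip_width'],'f',np.round(s['ft_force'],1)); return s
E
python3 - <<'E'
from h import *
st()
for c in ['scene','side','wrist']:
    im=snap(c,c+'0')
    R=cv2.Rodrigues(np.array(im['rvec'],float))[0]; print(c,'cam at',(-R.T@np.array(im['tvec']).ravel()).round(3))
for c in ['scene','side']:
    for n in ['chamber_left','collar_left_handle','lid_left','lamp_green','lamp_red','lid_mat','module_1']:
        for d in spotter.mark_of(n,c): print(c,n,round(d['score'],2),np.round(d['point'],3))
E
```

```text
pics
t 0.0 p [ 0.1713 -0.5223  0.2307] R [[0.95, 0.312, -0.0], [0.312, -0.95, 0.001], [0.0, -0.001, -1.0]] q [-84.2  21.8  74.4  -0.   83.9 -12.3] w 0.08538247121716237 f [-0.5 -0.6 -0.6]
scene cam at [ 1.544 -0.316  0.923]
side cam at [0.092 0.915 0.843]
wrist cam at [ 0.24  -0.499  0.373]
scene chamber_left 0.71 [0.565 0.287 0.001]
scene chamber_left 0.16 [ 0.646  0.46  -0.002]
scene collar_left_handle 0.85 [0.459 0.345 0.126]
scene lid_left 0.97 [ 0.403  0.645 -0.004]
scene lid_left 0.92 [0.57  0.284 0.076]
scene lamp_red 0.81 [0.7   0.298 0.003]
scene lid_mat 0.56 [0.652 0.001 0.003]
scene module_1 0.77 [0.506 0.032 0.001]
scene module_1 0.71 [ 0.504 -0.091  0.003]
scene module_1 0.68 [ 0.448  0.092 -0.001]
side chamber_left 0.66 [ 0.642  0.462 -0.   ]
side chamber_left 0.55 [ 0.562  0.286 -0.003]
side collar_left_handle 0.57 [0.459 0.339 0.121]
side lid_left 0.61 [0.558 0.286 0.079]
side lamp_green 0.79 [ 0.691 -0.289 -0.002]
side lamp_green 0.56 [0.459 0.337 0.122]
side lamp_red 0.57 [0.703 0.298 0.002]
side lamp_red 0.44 [0.366 0.003 0.001]
side lamp_red 0.39 [ 0.612 -0.502 -0.005]
side lid_mat 0.95 [0.65  0.006 0.004]
side lid_mat 0.3 [0.459 0.338 0.121]
side module_1 0.78 [0.446 0.093 0.   ]
side module_1 0.74 [ 0.502  0.025 -0.001]
side module_1 0.61 [ 0.5   -0.096  0.   ]
side module_1 0.37 [ 0.447 -0.241  0.121]
```

View pics/scene0.png

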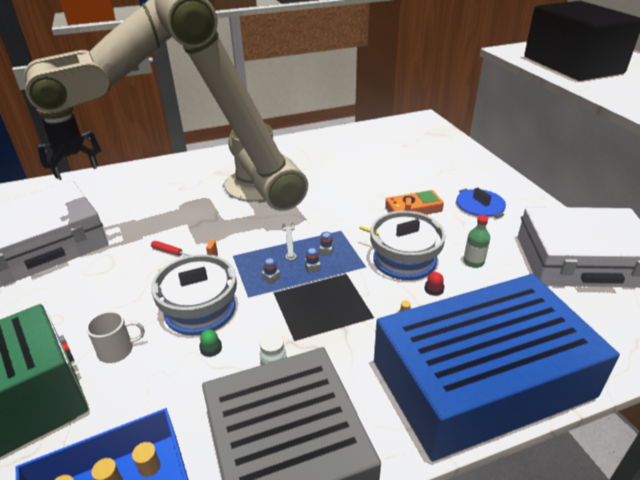

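View pics/side0.png

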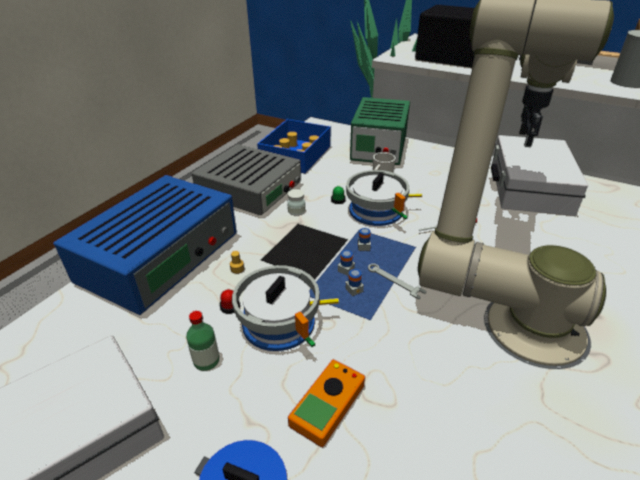

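View pics/wrist0.png

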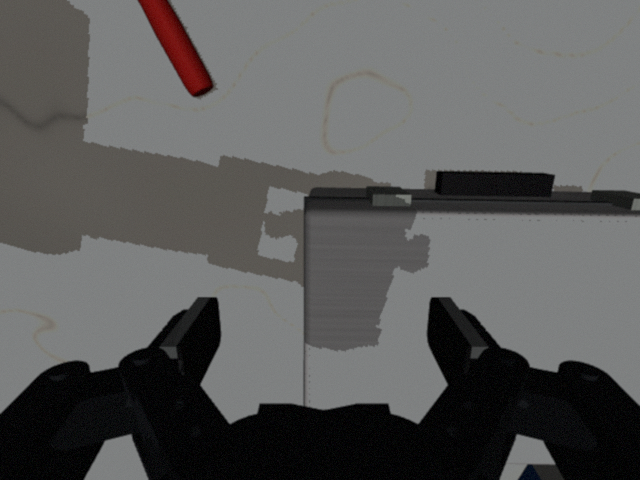

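Green lamp stands behind the right chamber at about (208,342) in the scene picture. Three modules show on the blue cloth at about (270,270), (312,260) and (326,243), with the black mat at (322,306). The handles are over the green marks. I'll move the wrist camera over the right chamber.

Emit:
move_arm(series="34.4 -15 -15 18 1;34.4 -15 -15 18 1;34.4 -15 -15 18 1;34.4 -15 -15 18 1;34.4 -15 -15 18 1;34.4 -15 -15 18 1;34.4 -15 -15 18 1;34.4 -15 -15 18 1")

```text
time_s: 1.85
position: [0.4526, -0.2718, 0.3819]
tool_rot: [[1.0, 0.006, 0.001], [0.006, -1.0, -0.001], [0.001, 0.001, -1.0]]
ft_force: [-0.9, -0.3, 0.1]
grip_width: 0.0858
gripper_force: 0.0
```

```bash
cat >> h.py <<'E'
def to(p,psi,s=None):
    "shift in tool axes (cm) and turn (deg) to world TCP p with tool-x heading psi"
    s=s or observe(); R=np.array(s['tool_rot']); d=R.T@(np.array(p)-s['position'])*100
    cur=np.degrees(np.arctan2(R[1,0],R[0,0])); t=(cur-psi+180)%360-180
    print('->',np.round(p,4),psi,':',np.round(d,2),'turn',round(t,1))
def marks(names,cams):
    for c in cams:
        optics.get_image(c)
        for n in names:
            for d in spotter.mark_of(n,c):
                if d['score']>.3: print(c,n,round(d['score'],2),np.round(d['point'],4))
E
python3 - <<'E'
from h import *
st(); snap('wrist','w1')
marks(['chamber_right','collar_right_handle','locked_mark_right','lid_right','lamp_green'],['wrist'])
E
```

```text
t 1.85 p [ 0.4526 -0.2718  0.3819] R [[1.0, 0.006, 0.001], [0.006, -1.0, -0.001], [0.001, 0.001, -1.0]] q [-43.9  16.1  58.6   0.  105.2  45.8] w 0.08578160536575351 f [-0.9 -0.3  0.1]
wrist collar_right_handle 0.93 [ 0.4492 -0.2286  0.124 ]
wrist locked_mark_right 0.77 [ 0.4472 -0.2379  0.1252]
wrist lid_right 0.77 [ 0.5528 -0.2952  0.0787]
wrist lid_right 0.39 [ 4.997e-01 -8.850e-02  1.000e-04]
```

View image.

View pics/w1.png

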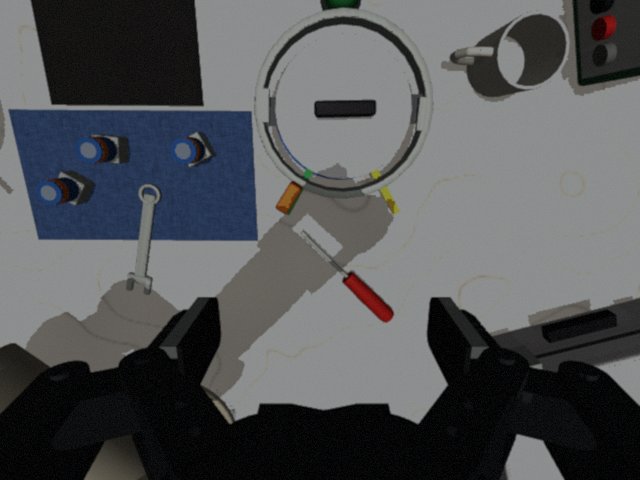

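Chamber centre is near (343,103), with the orange handle at (289,197) over the green mark. The yellow tab is at (385,192) and the lid bar at (345,108). The modules are at (97,150), (187,151) and (58,190).

```bash
cat >> h.py <<'E'
def back(im,px,z):
    "pixels -> world points on the plane at height z"
    K=np.array(im['camera_matrix'],float); R=cv2.Rodrigues(np.array(im['rvec'],float))[0]; t=np.array(im['tvec'],float).ravel()
    px=np.atleast_2d(np.array(px,float)); r=(R.T@np.linalg.inv(K)@np.c_[px,np.ones(len(px))].T).T; c=-R.T@t
    return c+r*((z-c[2])/r[:,2])[:,None]
def circ(P):
    a=np.linalg.lstsq(np.c_[2*P[:,:2],np.ones(len(P))],(P[:,:2]**2).sum(1),rcond=None)[0]
    return a[:2],np.sqrt(a[2]+a[0]**2+a[1]**2)
E
python3 - <<'E'
from h import *
im=optics.get_image('wrist'); p=im['pixels']; hsv=cv2.cvtColor(p,cv2.COLOR_BGR2HSV)
def blob(lo,hi,box):
    m=cv2.inRange(hsv,lo,hi); q=np.zeros_like(m); x0,y0,x1,y1=box; q[y0:y1,x0:x1]=m[y0:y1,x0:x1]
    c=max(cv2.findContours(q,0,2)[0],key=cv2.contourArea); return c
for n,lo,hi,box,z in [('orange',(5,150,60),(18,255,255),(260,160,320,230),.124),('yellow',(22,120,60),(35,255,255),(350,150,420,230),.06),('bar',(0,0,0),(180,255,50),(300,85,390,130),.129)]:
    c=blob(lo,hi,box); r=cv2.minAreaRect(c); print(n,r,back(im,[r[0]],z).round(4),back(im,cv2.boxPoints(r),z).round(3)[:,:2].tolist())
for n in ['collar_right','chamber_right','lid_right']:
    for d in spotter.cut_out(n,'wrist'):
        m=d['pixels'].astype(np.uint8); c=max(cv2.findContours(m,0,1)[0],key=cv2.contourArea); x,y,w,h=cv2.boundingRect(c); print(n,round(d['score'],2),x,y,w,h)
        if w>150: 
            pts=cv2.convexHull(c)[:,0]; P=back(im,pts,.1); print(circ(P))
# rim of collar by gradient: hull of bright ring sampled by hand
hand=[(254,105),(433,105),(343,8),(343,197)]; print(circ(back(im,hand,.1)),back(im,hand,.1).round(4)[:,:2].tolist())
E
```

```text
orange ((287.28314208984375, 196.1730499267578), (13.17846393585205, 30.244102478027344), 31.429563522338867) [[ 0.454  -0.2313  0.124 ]] [[0.443, -0.215], [0.473, -0.234], [0.465, -0.247], [0.435, -0.228]]
yellow ((388.4037170410156, 198.32110595703125), (27.76870346069336, 7.179225444793701), 61.69924545288086) [[ 0.4401 -0.3587  0.06  ]] [[0.454, -0.345], [0.458, -0.353], [0.426, -0.372], [0.421, -0.364]]
bar ((343.0294494628906, 106.23739624023438), (16.376310348510742, 60.26862716674805), 88.63607025146484) [[ 0.5501 -0.2931  0.129 ]] [[0.557, -0.261], [0.559, -0.324], [0.543, -0.325], [0.541, -0.262]]
collar_right 0.79 252 5 180 208
(array([ 0.54048489, -0.28602567]), np.float64(0.10846538248273799))
collar_right 0.23 448 7 121 88
chamber_right 0.58 28 0 174 105
(array([ 0.60945901, -0.04937005]), np.float64(0.09632822000170768))
chamber_right 0.57 253 5 179 209
(array([ 0.53100527, -0.28988374]), np.float64(0.11551092029128847))
lid_right 0.83 264 31 158 146
(array([ 0.55008805, -0.29308608]), np.float64(0.07911242108114423))
lid_right 0.39 75 134 52 29
lid_right 0.28 253 5 179 207
(array([ 0.54187112, -0.28640647]), np.float64(0.10703966581104199))
(array([ 0.54885013, -0.29507858]), np.float64(0.10043820581934444)) [[0.5533, -0.1943], [0.5534, -0.3958], [0.6488, -0.2929], [0.4488, -0.2963]]
```

Emit:
move_arm(series="-0.4 -4.3 6 11 0.1;-0.4 -4.3 12 22 0.1;-0.4 -4.3 18 33 0.1;-0.4 -4.3 21 33 0.1;-0.4 -4.3 21 33 0.1;-0.4 -4.3 25 33 0.1;-0.4 -4.3 29 33 0.1;-0.4 -4.3 29 33 0.1")

```text
time_s: 3.4
position: [0.4472, -0.2299, 0.0912]
tool_rot: [[0.84, -0.542, -0.002], [-0.542, -0.84, 0.001], [-0.002, -0.0, -1.0]]
ft_force: [0.6, 0.3, 1.5]
grip_width: 0.0469
gripper_force: 0.0
```

```bash
python3 - <<'E'
from h import *
st(); snap('wrist','w2')
marks(['collar_right_handle'],['wrist','side','scene'])
E
```

```text
t 3.4 p [ 0.4472 -0.2299  0.0912] R [[0.84, -0.542, -0.002], [-0.542, -0.84, 0.001], [-0.002, -0.0, -1.0]] q [-40.7  26.1  93.7   0.   60.3  82.1] w 0.04686377836202527 f [0.6 0.3 1.5]
wrist collar_right_handle 0.95 [ 0.4506 -0.2282  0.1232]
wrist collar_right_handle 0.39 [0.3668 0.0045 0.0008]
side collar_right_handle 0.63 [ 0.4515 -0.2264  0.1276]
scene collar_right_handle 0.59 [ 0.4463 -0.2281  0.1214]
```

View pics/w2.png

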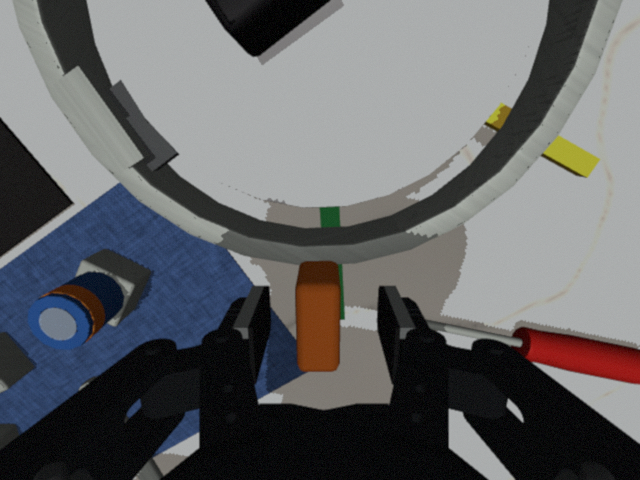

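Emit:
move_arm(series="0 0 0 0 -1;0 0 0 0 -1;0 0 0 0 -1;0 0 0 0 -1", force=50)

```text
time_s: 4.25
position: [0.4476, -0.2297, 0.0917]
tool_rot: [[0.841, -0.542, 0.0], [-0.542, -0.841, -0.0], [0.0, -0.0, -1.0]]
ft_force: [-1.0, 2.7, 5.5]
grip_width: 0.0152
gripper_force: 48.9
```

Emit:
move_arm(series="0.18 1.89 0 -9 -1;0.65 3.73 0 -18 -1;1.41 5.47 0 -27 -1;2.43 7.07 0 -36 -1;3.69 8.5 0 -45 -1;5.15 9.71 0 -54 -1;6.69 10.63 0 -62.5 -1;6.69 10.63 0 -62.5 -1")

```text
time_s: 5.25
position: [0.4463, -0.3562, 0.0917]
tool_rot: [[0.868, 0.497, 0.0], [0.497, -0.868, -0.0], [0.0, 0.0, -1.0]]
ft_force: [-1.1, 1.5, 6.4]
grip_width: 0.0153
gripper_force: 51.0
```

```bash
python3 - <<'E'
from h import *
st(); snap('wrist','w3')
marks(['collar_right_handle','lid_right'],['wrist','side','scene'])
E
```

```text
t 5.25 p [ 0.4463 -0.3562  0.0917] R [[0.868, 0.497, 0.0], [0.497, -0.868, -0.0], [0.0, 0.0, -1.0]] q [-50.5  31.6  82.7  -0.   65.7   9.8] w 0.015298679456219901 f [-1.1  1.5  6.4]
wrist collar_right_handle 0.89 [ 0.4465 -0.35    0.1252]
side collar_right_handle 0.76 [ 0.4499 -0.3544  0.1278]
side lid_right 0.94 [ 0.5525 -0.2893  0.0783]
scene collar_right_handle 0.77 [ 0.4437 -0.3535  0.1247]
scene collar_right_handle 0.6 [0.5666 0.282  0.0789]
scene lid_right 0.89 [ 0.5498 -0.2908  0.076 ]
```

View pics/w3.png

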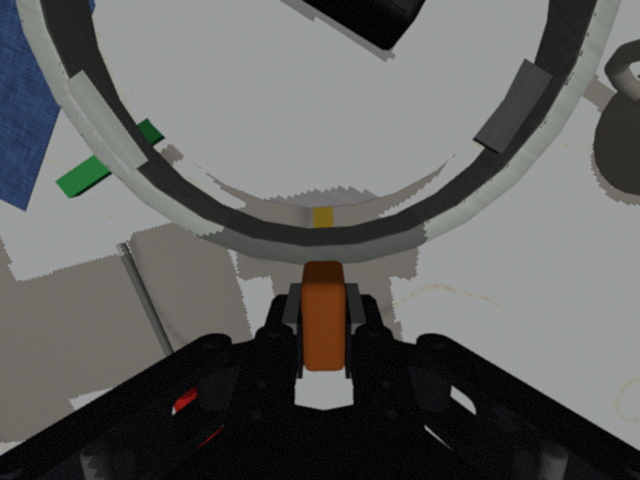

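The handle stands over the yellow mark: the fin is at (323,315) and the yellow tab at (323,217). Next I release it and go over the lid bar.

Emit:
move_arm(series="0 0 0 0 0.2;0 0 0 0 0.2;0 0 0 0 0.2;0 0 -6 0 0.2;0 0 -10.8 0 0.2;4 0 -10.8 -10 0.2;8 -0.1 -10.8 -20 0.2;12.1 -0.2 -10.8 -30 0.2")

```text
time_s: 6.75
position: [0.551, -0.2933, 0.1993]
tool_rot: [[0.501, 0.866, -0.0], [0.866, -0.501, -0.0], [-0.0, -0.0, -1.0]]
ft_force: [-0.4, -0.4, 0.9]
grip_width: 0.0511
gripper_force: 0.0
```

Emit:
move_arm(series="0 0 0 -10 0.3;0 0 0 -20 0.3;0 0 0 -30.2 0.3;0 0 4 -30.2 0.3;0 0 4 -30.2 0.3")

```text
time_s: 7.38
position: [0.549, -0.2931, 0.1568]
tool_rot: [[0.003, 1.0, -0.005], [1.0, -0.003, 0.004], [0.004, -0.005, -1.0]]
ft_force: [-1.0, -0.1, -0.3]
grip_width: 0.0557
gripper_force: 0.0
```

```bash
python3 - <<'E'
from h import *
s=st(); im=snap('wrist','w4')
marks(['lid_right','collar_right_handle'],['wrist','side','scene'])
for n,z in [('lid_mat',.003)]:
  for c in ['scene','side','wrist']:
    im=optics.get_image(c)
    for d in spotter.cut_out(n,c)[:2]:
        m=d['pixels'].astype(np.uint8); k=max(cv2.findContours(m,0,1)[0],key=cv2.contourArea)
        P=back(im,k[:,0],z)[:,:2].astype(np.float32); r=cv2.minAreaRect(P); print(c,round(d['score'],2),len(k),r)
to([.5505,-.2945,.098],90,s)
E
```

```text
t 7.38 p [ 0.549  -0.2931  0.1568] R [[0.003, 1.0, -0.005], [1.0, -0.003, 0.004], [0.004, -0.005, -1.0]] q [-39.   32.5  68.7   0.   79.2 -38.8] w 0.05567995272793143 f [-1.  -0.1 -0.3]
wrist lid_right 0.84 [ 0.5495 -0.2967  0.0793]
side lid_right 0.74 [ 0.5485 -0.2936  0.0779]
side collar_right_handle 0.62 [ 0.4522 -0.3522  0.1279]
side collar_right_handle 0.6 [0.4564 0.3329 0.1202]
scene lid_right 0.7 [ 0.5514 -0.2959  0.0781]
scene 0.71 238 ((0.6557453870773315, 0.0033653005957603455), (0.2132830023765564, 0.18235789239406586), 89.62271118164062)
scene 0.63 178 ((0.4484356939792633, -0.2880032956600189), (0.18224085867404938, 0.17831403017044067), 52.42549133300781)
side 0.84 176 ((0.6472427845001221, 0.005199931561946869), (0.18019215762615204, 0.20926155149936676), 0.5464493036270142)
side 0.66 140 ((0.6945387125015259, 0.4176959991455078), (0.0657898336648941, 0.1944005787372589), 51.228878021240234)
-> [ 0.5505 -0.2945  0.098 ] 90 : [-0.16  0.18  5.88] turn -0.2
```

View pics/w4.png

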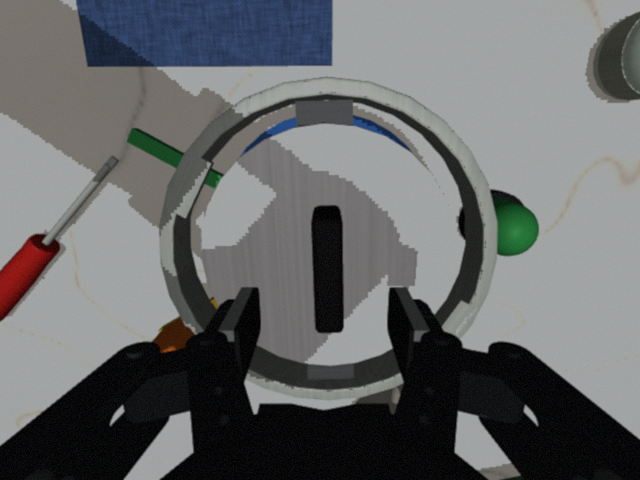

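Emit:
move_arm(series="-0.1 0.15 3 -0.2 0.3;-0.1 0.15 5.8 -0.2 0.3;-0.1 0.15 5.9 -0.2 0.3;-0.1 0.15 5.9 -0.2 -1;-0.1 0.15 5.9 -0.2 -1;-0.1 0.15 5.9 -0.2 -1;-0.1 0.15 5.9 -0.2 -1;-0.1 0.15 5.9 -0.2 -1", force=80)

```text
time_s: 9.18
position: [0.5521, -0.2953, 0.1019]
tool_rot: [[-0.001, 1.0, 0.002], [1.0, 0.001, -0.002], [-0.002, 0.002, -1.0]]
ft_force: [-0.9, 0.3, 5.9]
grip_width: 0.015
gripper_force: 79.6
```

Emit:
move_arm(series="0 0 -1.5 0 -1;0 0 -3 0 -1;0 0 -5 0 -1;0 0 -7 0 -1;0 0 -7 0 -1")

```text
time_s: 9.8
position: [0.5521, -0.2953, 0.1724]
tool_rot: [[-0.001, 1.0, 0.003], [1.0, 0.001, -0.002], [-0.002, 0.003, -1.0]]
ft_force: [0.3, 0.0, -3.1]
grip_width: 0.0147
gripper_force: 82.0
```

```bash
python3 - <<'E'
from h import *
s=st(); im=snap('wrist','w5')
marks(['lid_right'],['wrist','side','scene'])
to([.650,.003,.168],90,s)
E
```

```text
t 9.8 p [ 0.5521 -0.2953  0.1724] R [[-0.001, 1.0, 0.003], [1.0, 0.001, -0.002], [-0.002, 0.003, -1.0]] q [-39.   31.9  67.1   0.   80.8 -39. ] w 0.014686937454703657 f [ 0.3  0.  -3.1]
wrist lid_right 0.9 [ 0.5508 -0.2939  0.1475]
scene lid_right 0.7 [0.774  0.1673 0.0016]
scene lid_right 0.63 [ 0.5482 -0.2943  0.1434]
scene lid_right 0.36 [0.3403 0.43   0.0019]
-> [0.65  0.003 0.168] 90 : [29.82  9.81  0.4 ] turn 0.1
```

View pics/w5.png

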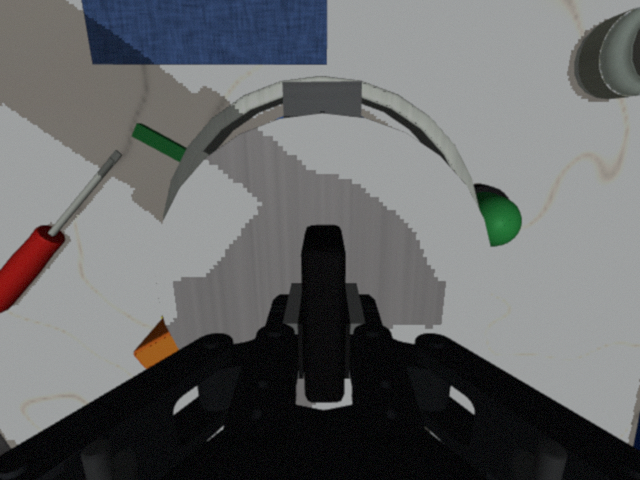

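Emit:
move_arm(series="3 1 0 0 -1;7.5 2.5 0 0 -1;12 4 0 0 -1;16.5 5.5 0 0 -1;21 7 0 0 -1;25.5 8.5 0 0 -1;28.5 9.4 0 0 -1;29.9 9.8 0 0 -1")

```text
time_s: 11.15
position: [0.6494, 0.0057, 0.1699]
tool_rot: [[-0.003, 1.0, -0.001], [1.0, 0.003, 0.0], [0.0, -0.001, -1.0]]
ft_force: [0.9, 0.2, -3.8]
grip_width: 0.0148
gripper_force: 82.2
```

```bash
python3 - <<'E'
from h import *
s=st()
marks(['lid_right','module_1'],['wrist','side','scene'])
to([.650,.004,.028],90,s)
E
```

```text
t 11.15 p [0.6494 0.0057 0.1699] R [[-0.003, 1.0, -0.001], [1.0, 0.003, 0.0], [0.0, -0.001, -1.0]] q [ -9.9  34.4  62.7   0.   82.9 -10.1] w 0.014772348894716897 f [ 0.9  0.2 -3.8]
wrist lid_right 0.82 [0.6478 0.0046 0.1449]
wrist lid_right 0.45 [ 0.7852 -0.165   0.0054]
wrist module_1 0.98 [ 0.5034 -0.091   0.0007]
wrist module_1 0.76 [ 0.4476  0.0891 -0.0021]
wrist module_1 0.75 [0.5036 0.0283 0.0043]
side lid_right 0.87 [0.6489 0.0086 0.1462]
side module_1 0.86 [ 0.5056  0.0234 -0.0017]
side module_1 0.84 [ 0.501  -0.0942 -0.0021]
scene lid_right 0.76 [0.6469 0.0061 0.1438]
scene module_1 0.83 [ 0.5031 -0.0935  0.001 ]
scene module_1 0.69 [0.6994 0.2955 0.0045]
-> [0.65  0.004 0.028] 90 : [-0.18  0.06 14.19] turn 0.1
```

Emit:
move_arm(series="-0.1 0.1 4 0 -1;-0.1 0.1 8 0 -1;-0.1 0.1 11 0 -1;-0.1 0.1 12.5 0 -1;-0.1 0.1 13.5 0 -1;-0.1 0.1 14 0 -1;-0.1 0.1 14 0 -1;-0.1 0.1 14 0 -1")

```text
time_s: 12.6
position: [0.6507, 0.0031, 0.0311]
tool_rot: [[-0.001, 1.0, 0.001], [1.0, 0.001, -0.0], [-0.0, 0.001, -1.0]]
ft_force: [-0.4, -0.3, -3.1]
grip_width: 0.0147
gripper_force: 82.2
```

Emit:
move_arm(series="0 0 0.15 0 -1;0 0 0.25 0 -1;0 0 0.3 0 -1;0 0 0.3 0 -1")

```text
time_s: 13.1
position: [0.6504, 0.0032, 0.0279]
tool_rot: [[-0.001, 1.0, 0.0], [1.0, 0.001, -0.0], [-0.0, 0.0, -1.0]]
ft_force: [-2.9, 0.1, 4.3]
grip_width: 0.0148
gripper_force: 83.2
```

Emit:
move_arm(series="0 0 0 0 0.3;0 0 0 0 0.3;0 0 0 0 0.3;0 0 0 0 0.3;0 0 -5 0 0.3;0 0 -10 0 0.6;0 0 -15 0 1;-8 6 -22 0 1")

```text
time_s: 14.1
position: [0.6808, -0.0358, 0.2168]
tool_rot: [[-0.005, 1.0, 0.003], [1.0, 0.005, 0.0], [-0.0, 0.003, -1.0]]
ft_force: [1.0, -0.8, -0.0]
grip_width: 0.0852
gripper_force: 0.0
```

```bash
python3 - <<'E'
from h import *
s=st(); snap('wrist','w6')
marks(['lid_right','module_1','lid_mat'],['wrist','side','scene'])
E
```

```text
t 14.1 p [ 0.6808 -0.0358  0.2168] R [[-0.005, 1.0, 0.003], [1.0, 0.005, 0.0], [-0.0, 0.003, -1.0]] q [-12.9  36.1  51.7   0.   92.  -13.2] w 0.08515561384350812 f [ 1.  -0.8 -0. ]
wrist lid_right 0.82 [0.649  0.0023 0.0024]
wrist module_1 0.94 [ 0.4994 -0.0899 -0.0008]
wrist module_1 0.87 [ 5.023e-01  2.520e-02 -2.000e-04]
wrist module_1 0.78 [ 0.4485  0.0883 -0.0028]
wrist lid_mat 0.35 [ 0.5025 -0.0908 -0.0009]
side lid_right 0.59 [0.6514 0.0103 0.0055]
side module_1 0.74 [ 0.4462  0.0898 -0.0007]
side module_1 0.72 [ 0.4995 -0.0929 -0.0012]
side module_1 0.71 [0.5022 0.0259 0.    ]
scene lid_right 0.89 [ 6.527e-01  3.000e-03 -2.000e-04]
scene module_1 0.59 [4.476e-01 8.690e-02 1.000e-04]
scene module_1 0.56 [0.5043 0.0301 0.0036]
```

View pics/w6.png

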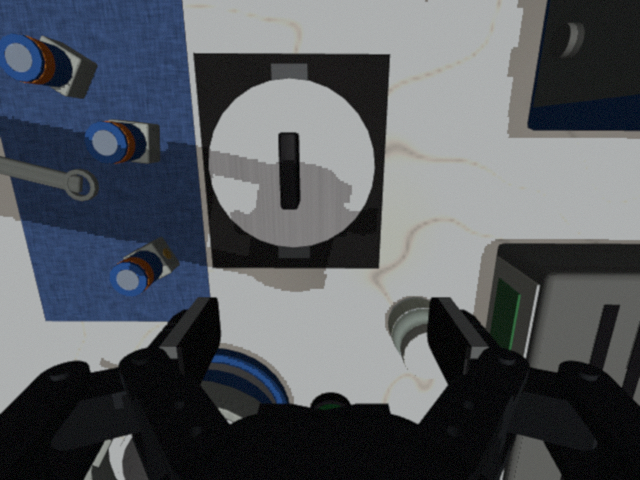

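The lid lies fully on the mat: disc centre at (292,163), and the mat spans (195,55) to (390,268). The modules are at (25,57), (105,142) and (130,278). Going to the nearest one.

Emit:
move_arm(series="-0.5 -4 0 10 0.4;-2 -8 2 20 0.4;-4 -12 4 30 0.4;-5.6 -16 6 40 0.4;-5.6 -17.9 8.7 50 0.4;-5.6 -17.9 8.7 60 0.4;-5.6 -17.9 8.7 60 0.4;-5.6 -17.9 8.7 60 0.4")

```text
time_s: 15.75
position: [0.5025, -0.0939, 0.1264]
tool_rot: [[0.864, 0.504, 0.001], [0.504, -0.864, -0.0], [0.0, 0.001, -1.0]]
ft_force: [-0.6, 0.1, -0.5]
grip_width: 0.0603
gripper_force: 0.0
```

```bash
python3 - <<'E'
from h import *
s=st(); snap('wrist','w7')
marks(['module_1'],['wrist','side','scene'])
to([.5015,-.092,.032],30,s)
E
```

```text
t 15.75 p [ 0.5025 -0.0939  0.1264] R [[0.864, 0.504, 0.001], [0.504, -0.864, -0.0], [0.0, 0.001, -1.0]] q [-23.9  24.   90.   -0.   66.   35.9] w 0.06034986380468067 f [-0.6  0.1 -0.5]
wrist module_1 0.92 [ 0.5001 -0.0874 -0.002 ]
wrist module_1 0.8 [ 0.4495  0.0891 -0.0009]
side module_1 0.85 [0.5033 0.0225 0.0016]
side module_1 0.73 [ 0.5013 -0.0952 -0.0013]
side module_1 0.68 [0.447  0.0907 0.0007]
scene module_1 0.77 [ 0.5019 -0.094   0.0022]
scene module_1 0.74 [0.5048 0.0309 0.0016]
scene module_1 0.59 [0.4461 0.0903 0.0008]
scene module_1 0.49 [0.6474 0.0044 0.001 ]
scene module_1 0.37 [ 0.5494 -0.2944  0.0034]
-> [ 0.5015 -0.092   0.032 ] 30 : [ 0.01 -0.22  9.44] turn 0.3
```

View pics/w7.png

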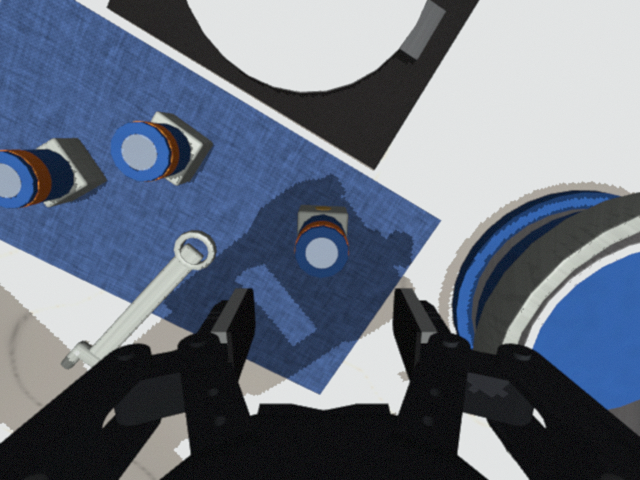

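Emit:
move_arm(series="0 -0.1 4 0 0.4;0 -0.1 8 0 0.4;0 -0.1 9.3 0 0.4;0 -0.1 9.3 0 -1;0 -0.1 9.3 0 -1;0 -0.1 9.3 0 -1;0 -0.1 9.3 0 -1;0 -0.1 9.3 0 -1", force=60)

```text
time_s: 17.1
position: [0.5022, -0.0933, 0.0343]
tool_rot: [[0.866, 0.501, 0.002], [0.501, -0.866, -0.001], [0.001, 0.002, -1.0]]
ft_force: [-1.4, 1.7, 7.3]
grip_width: 0.0327
gripper_force: 59.9
```

Emit:
move_arm(series="0 0 -2 0 -1;0 0 -6 0 -1;0 0 -11 0 -1;0 0 -14.5 0 -1;0 0 -14.5 0 -1")

```text
time_s: 17.73
position: [0.5024, -0.0934, 0.1806]
tool_rot: [[0.866, 0.501, 0.005], [0.501, -0.866, -0.002], [0.003, 0.004, -1.0]]
ft_force: [-0.5, -0.0, -2.1]
grip_width: 0.0326
gripper_force: 59.8
```

```bash
python3 - <<'E'
from h import *
s=st()
marks(['module_1'],['side','scene'])
to([.5822,-.2775,s['position'][2]],30,s)
E
```

```text
t 17.73 p [ 0.5024 -0.0934  0.1806] R [[0.866, 0.501, 0.005], [0.501, -0.866, -0.002], [0.003, 0.004, -1.0]] q [-23.8  20.4  85.6   0.   73.7  36.1] w 0.03263095841289769 f [-0.5 -0.  -2.1]
side module_1 0.88 [0.4479 0.092  0.0013]
side module_1 0.77 [0.5041 0.0237 0.002 ]
side module_1 0.67 [ 0.5001 -0.0919  0.1452]
scene module_1 0.89 [0.5065 0.031  0.0027]
scene module_1 0.57 [ 0.5007 -0.0954  0.1485]
scene module_1 0.47 [0.5657 0.285  0.0023]
scene module_1 0.33 [0.5655 0.2843 0.0804]
-> [ 0.5822 -0.2775  0.1806] 30 : [-2.32 19.93  0.08] turn 0.1
```

Emit:
move_arm(series="-0.5 4 0 0 -1;-1 8.5 0 0 -1;-1.5 13 0 0 -1;-2 17 0 0 -1;-2.3 19.9 0 0 -1;-2.3 19.9 0 0 -1;-2.3 19.9 0 0 -1")

```text
time_s: 18.8
position: [0.5809, -0.276, 0.1771]
tool_rot: [[0.865, 0.501, -0.002], [0.501, -0.865, 0.002], [-0.001, -0.002, -1.0]]
ft_force: [-0.2, 1.0, -1.1]
grip_width: 0.0325
gripper_force: 60.0
```

Emit:
move_arm(series="0 0 3 0 -1;0 0 7 0 -1;0 0 10 0 -1;0 0 12 0 -1;0 0 13 0 -1;0 0 13.3 0 -1;0 0 13.3 0 -1;0 0 13.3 0 -1")

```text
time_s: 19.8
position: [0.5816, -0.2769, 0.046]
tool_rot: [[0.866, 0.501, 0.001], [0.501, -0.866, -0.001], [0.001, 0.001, -1.0]]
ft_force: [0.8, 0.7, -0.5]
grip_width: 0.032
gripper_force: 60.1
```

Emit:
move_arm(series="0 0 0.1 0 -1;0 0 0.15 0 -1;0 0 0.15 0 0.17;0 0 0.15 0 0.17;0 0 0.15 0 0.17;0 0 -4 0 0.17;0 0 -9 0 0.17;0 0 -14 0 0.17")

```text
time_s: 20.8
position: [0.5812, -0.2767, 0.1867]
tool_rot: [[0.866, 0.501, -0.0], [0.501, -0.866, 0.0], [-0.0, -0.0, -1.0]]
ft_force: [0.4, -0.7, 0.3]
grip_width: 0.0497
gripper_force: 0.0
```

Emit:
move_arm(series="1 -4 0 8 0.4;2.2 -8 0 16 0.4;3.4 -12 0 24 0.4;4.6 -16.5 0 32 0.4;5.8 -21 0 40 0.4;7 -25.5 1 48 0.4;8.4 -30.1 4 56 0.4;8.4 -30.1 5 60 0.4")

```text
time_s: 21.8
position: [0.5017, 0.0285, 0.134]
tool_rot: [[0.867, -0.499, -0.003], [-0.499, -0.867, 0.001], [-0.003, 0.001, -1.0]]
ft_force: [0.4, -0.9, 0.1]
grip_width: 0.0595
gripper_force: 0.0
```

```bash
cat >> h.py <<'E'
def tops(cam='wrist',z=.031):
    "cylinder mid-height xy from the module cut-outs (centroid of mask at mean height)"
    im=optics.get_image(cam)
    for d in spotter.mark_of('module_1',cam): print(cam,'mark',round(d['score'],2),np.round(d['point'],4))
E
python3 - <<'E'
from h import *
s=st(); snap('wrist','w8')
marks(['module_1'],['wrist','side','scene'])
to([.504,.026,.033],-30,s)
E
```

```text
t 21.8 p [0.5017 0.0285 0.134 ] R [[0.867, -0.499, -0.003], [-0.499, -0.867, 0.001], [-0.003, 0.001, -1.0]] q [-10.3  22.8  90.6   0.   66.8 109.6] w 0.059467662579099974 f [ 0.4 -0.9  0.1]
wrist module_1 0.78 [0.5029 0.0274 0.0034]
wrist module_1 0.77 [ 4.506e-01  8.860e-02 -4.000e-04]
side module_1 0.77 [0.4448 0.0915 0.0009]
side module_1 0.55 [5.049e-01 2.330e-02 5.000e-04]
scene module_1 0.85 [0.5051 0.0299 0.0014]
scene module_1 0.73 [ 0.582  -0.2782  0.0129]
scene module_1 0.68 [ 0.4465  0.0882 -0.0019]
scene module_1 0.42 [ 0.5651  0.2842 -0.0013]
-> [0.504 0.026 0.033] -30 : [ 0.35  0.1  10.1 ] turn 0.1
```

View pics/w8.png

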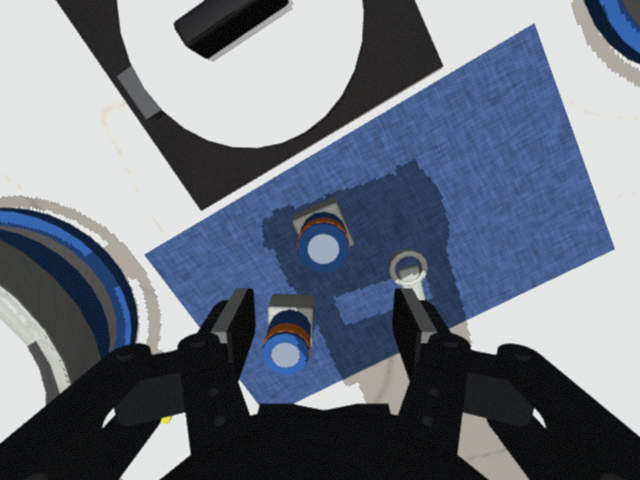

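Emit:
move_arm(series="0.2 0 4 0 0.4;0.2 0 8 0 0.4;0.2 0 10.1 0 0.4;0.2 0 10.1 0 0.4;0.2 0 10.1 0 -1;0.2 0 10.1 0 -1;0.2 0 10.1 0 -1;0.2 0 10.1 0 -1", force=60)

```text
time_s: 23.15
position: [0.5058, 0.0246, 0.0356]
tool_rot: [[0.867, -0.499, 0.003], [-0.499, -0.867, -0.001], [0.003, -0.001, -1.0]]
ft_force: [-1.2, 0.7, 6.5]
grip_width: 0.0322
gripper_force: 59.4
```

Emit:
move_arm(series="0 0 -2 0 -1;0 0 -6 0 -1;0 0 -11 0 -1;0 0 -15.5 0 -1;0 0 -15.5 0 -1")

```text
time_s: 23.78
position: [0.5063, 0.0246, 0.1927]
tool_rot: [[0.867, -0.499, 0.007], [-0.499, -0.867, -0.001], [0.007, -0.003, -1.0]]
ft_force: [-0.2, -0.2, -2.7]
grip_width: 0.0325
gripper_force: 60.2
```

```bash
python3 - <<'E'
from h import *
s=st()
marks(['module_1'],['side','scene'])
to([.5198,-.2775,.186],-30,s)
E
```

```text
t 23.77 p [0.5063 0.0246 0.1927] R [[0.867, -0.499, 0.007], [-0.499, -0.867, -0.001], [0.007, -0.003, -1.0]] q [-10.6  19.2  85.2   0.   75.2 109.3] w 0.03253143411623862 f [-0.2 -0.2 -2.7]
side module_1 0.75 [0.5031 0.0227 0.1573]
side module_1 0.74 [0.4464 0.0899 0.0019]
side module_1 0.61 [ 0.3173 -0.3026 -0.0012]
side module_1 0.59 [ 0.5808 -0.277   0.0083]
scene module_1 0.87 [0.504  0.0295 0.1568]
scene module_1 0.69 [ 0.581  -0.2758  0.0108]
scene module_1 0.51 [0.4473 0.0871 0.0021]
scene module_1 0.34 [ 0.4522 -0.2346  0.1256]
-> [ 0.5198 -0.2775  0.186 ] -30 : [16.25 25.51  0.72] turn 0.1
```

Emit:
move_arm(series="2 3 0 0 -1;4.5 7 0 0 -1;7 11 0 0 -1;9.5 15 0 0 -1;12 19 0 0 -1;14.5 23 0 0 -1;16.2 25.5 0 0 -1;16.2 25.5 0 0 -1")

```text
time_s: 24.98
position: [0.5176, -0.2787, 0.1872]
tool_rot: [[0.865, -0.501, -0.002], [-0.501, -0.865, 0.002], [-0.003, -0.0, -1.0]]
ft_force: [-0.4, 0.9, -2.9]
grip_width: 0.0325
gripper_force: 60.2
```

```bash
python3 - <<'E'
from h import *
s=st(); im=snap('side','s2'); p=im['pixels']
K=np.array(im['camera_matrix']); 
u=cv2.projectPoints(np.array([[.317,-.303,.03],[.551,-.2955,.01]]),im['rvec'],im['tvec'],K,None)[0][:,0]; print(u)
x,y=u[0].astype(int); c=p[max(0,y-110):y+60,max(0,x-160):x+120]; cv2.imwrite('pics/s2c.png',cv2.resize(c,None,fx=2.5,fy=2.5))
to([.5198,-.2775,.0466],-30,s)
E
```

```text
t 24.98 p [ 0.5176 -0.2787  0.1872] R [[0.865, -0.501, -0.002], [-0.501, -0.865, 0.002], [-0.003, -0.0, -1.0]] q [-39.8  27.6  72.3  -0.   80.3  80.3] w 0.03247137408525305 f [-0.4  0.9 -2.9]
[[445.63086598 220.40254855]
 [375.44318596 207.60731668]]
-> [ 0.5198 -0.2775  0.0466] -30 : [ 0.17 -0.21 14.06] turn -0.1
```

View pics/s2c.png

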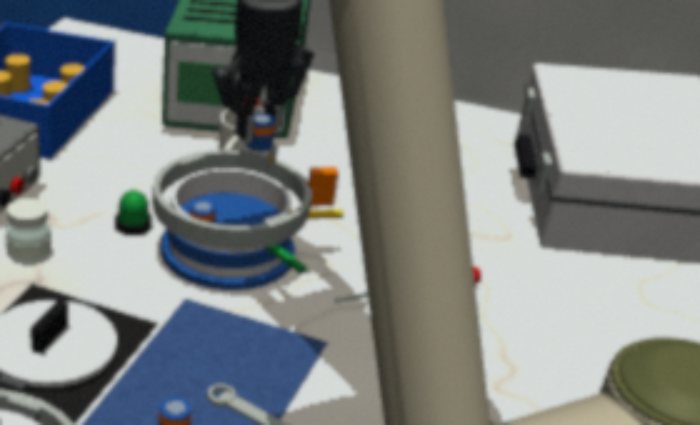

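The crop shows module 1 standing in the pot at (202,210). The odd report was only the red screwdriver. Lowering the second one.

Emit:
move_arm(series="0.1 -0.1 3 0 -1;0.1 -0.1 7 0 -1;0.1 -0.1 10 0 -1;0.1 -0.1 12.5 0 -1;0.1 -0.1 13.5 0 -1;0.1 -0.1 13.9 0 -1;0.1 -0.1 13.9 0 -1;0.1 -0.1 13.9 0 -1")

```text
time_s: 26.02
position: [0.5198, -0.2768, 0.051]
tool_rot: [[0.867, -0.499, 0.001], [-0.499, -0.867, -0.001], [0.001, 0.0, -1.0]]
ft_force: [-0.3, 0.4, -1.8]
grip_width: 0.0322
gripper_force: 60.2
```

Emit:
move_arm(series="0 0 0.3 0 -1;0 0 0.5 0 -1;0 0 0.5 0 -1;0 0 0.5 0 0.17;0 0 0.5 0 0.17;0 0 0.5 0 0.17;0 0 -4 0 0.17;0 0 -9 0 0.17")

```text
time_s: 27.02
position: [0.5192, -0.2765, 0.1408]
tool_rot: [[0.866, -0.499, -0.001], [-0.499, -0.866, 0.001], [-0.002, -0.0, -1.0]]
ft_force: [0.5, -0.2, 0.2]
grip_width: 0.05
gripper_force: 0.0
```

```bash
python3 - <<'E'
from h import *
s=st()
marks(['module_1'],['wrist','side','scene'])
to([.4475,.0895,.15],-30,s)
E
```

```text
t 27.02 p [ 0.5192 -0.2765  0.1408] R [[0.866, -0.499, -0.001], [-0.499, -0.866, 0.001], [-0.002, -0.0, -1.0]] q [-39.6  30.   76.2  -0.   73.9  80.4] w 0.049977185617348166 f [ 0.5 -0.2  0.2]
wrist module_1 0.89 [ 0.5808 -0.2715  0.0109]
wrist module_1 0.73 [ 0.5154 -0.2773  0.0166]
side module_1 0.74 [ 0.447   0.0878 -0.0014]
side module_1 0.7 [ 0.4453 -0.2384  0.123 ]
side module_1 0.53 [ 0.5776 -0.2755  0.007 ]
scene module_1 0.64 [ 0.5211 -0.2714  0.0104]
scene module_1 0.53 [4.498e-01 8.600e-02 3.000e-04]
scene module_1 0.47 [ 0.5826 -0.2768  0.0112]
-> [0.4475 0.0895 0.15  ] -30 : [-24.49 -28.13  -0.87] turn 0.0
```

Emit:
move_arm(series="-1 -1.5 -3.5 0 0.4;-4.5 -5 -4 0 0.4;-8.5 -9.7 -4 0 0.4;-12.5 -14.3 -4 0 0.4;-16.5 -19 -4 0 0.4;-20.5 -23.5 -3 0 0.4;-24 -27.5 -1 0 0.4;-24.5 -28.1 0 0 0.4")

```text
time_s: 28.32
position: [0.4456, 0.0916, 0.1384]
tool_rot: [[0.868, -0.496, -0.004], [-0.496, -0.868, 0.0], [-0.003, 0.001, -1.0]]
ft_force: [0.4, -0.8, -0.5]
grip_width: 0.0598
gripper_force: 0.0
```

Emit:
move_arm(series="0 0 0.5 0 0.4;0 0 0.5 0 0.4")

```text
time_s: 28.58
position: [0.4478, 0.0881, 0.1348]
tool_rot: [[0.866, -0.501, -0.001], [-0.501, -0.866, -0.0], [-0.001, 0.0, -1.0]]
ft_force: [-0.1, 0.1, -0.4]
grip_width: 0.0594
gripper_force: 0.0
```

```bash
python3 - <<'E'
from h import *
s=st(); snap('wrist','w9')
marks(['module_1'],['wrist','side','scene'])
to([.4475,.0885,.034],-30,s)
E
```

```text
t 28.57 p [0.4478 0.0881 0.1348] R [[0.866, -0.501, -0.001], [-0.501, -0.866, -0.0], [-0.001, 0.0, -1.0]] q [ -3.8  18.6  97.5  -0.   63.9 116.3] w 0.059423564729303706 f [-0.1  0.1 -0.4]
wrist module_1 0.57 [ 0.447   0.0908 -0.0038]
side module_1 0.66 [ 4.453e-01  9.130e-02 -3.000e-04]
scene module_1 0.83 [4.461e-01 8.950e-02 3.000e-04]
scene module_1 0.67 [ 0.5816 -0.275   0.0095]
scene module_1 0.59 [ 0.5204 -0.2716  0.0116]
-> [0.4475 0.0885 0.034 ] -30 : [-0.05 -0.03 10.08] turn -0.0
```

Emit:
move_arm(series="-0.2 -0.1 4 0 0.4;-0.2 -0.1 8 0 0.4;-0.2 -0.1 10 0 0.4;-0.2 -0.1 10 0 0.4;-0.2 -0.1 10 0 -1;-0.2 -0.1 10 0 -1;-0.2 -0.1 10 0 -1;-0.2 -0.1 10 0 -1", force=60)

```text
time_s: 29.92
position: [0.447, 0.091, 0.0364]
tool_rot: [[0.867, -0.499, 0.003], [-0.499, -0.867, -0.0], [0.002, -0.001, -1.0]]
ft_force: [-1.1, 0.6, 7.5]
grip_width: 0.0322
gripper_force: 59.3
```

Emit:
move_arm(series="0 0 -2 0 -1;0 0 -6 0 -1;0 0 -11 0 -1;0 0 -15 0 -1;0 0 -15 0 -1")

```text
time_s: 30.55
position: [0.4473, 0.091, 0.1881]
tool_rot: [[0.866, -0.499, 0.007], [-0.499, -0.867, -0.0], [0.006, -0.003, -1.0]]
ft_force: [-0.5, 0.7, -2.0]
grip_width: 0.0322
gripper_force: 60.1
```

```bash
python3 - <<'E'
from h import *
s=st()
marks(['module_1'],['side','scene'])
to([.551,-.3315,.186],-90,s)
E
```

```text
t 30.55 p [0.4473 0.091  0.1881] R [[0.866, -0.499, 0.007], [-0.499, -0.867, -0.0], [0.006, -0.003, -1.0]] q [ -3.4  14.7  92.9   0.   72.  116.5] w 0.032153258360604245 f [-0.5  0.7 -2. ]
side module_1 0.63 [0.4469 0.0915 0.1533]
side module_1 0.39 [ 0.5518 -0.2998 -0.0019]
scene module_1 0.66 [ 0.5203 -0.2741  0.0122]
scene module_1 0.51 [0.4448 0.0878 0.1521]
scene module_1 0.46 [ 0.5821 -0.2787  0.0121]
-> [ 0.551  -0.3315  0.186 ] -90 : [30.07 31.43  0.29] turn 60.1
```

Emit:
move_arm(series="3 3 -0.5 7 -1;7 7.3 -0.5 14 -1;11.5 12 -0.5 22 -1;16 16.7 -0.5 30 -1;20.5 21.4 -0.5 38 -1;25 26.1 -0.5 46 -1;28.5 29.8 -0.3 54 -1;30.1 31.4 0 60 -1")

```text
time_s: 31.75
position: [0.5499, -0.3345, 0.1826]
tool_rot: [[-0.006, -1.0, -0.002], [-1.0, 0.006, 0.002], [-0.002, 0.002, -1.0]]
ft_force: [0.4, 1.6, -2.9]
grip_width: 0.0322
gripper_force: 60.2
```

Emit:
move_arm(series="0 0 0 0 -1;0 0 0 0 -1")

```text
time_s: 32.0
position: [0.5501, -0.3303, 0.1844]
tool_rot: [[0.003, -1.0, -0.001], [-1.0, -0.003, 0.002], [-0.002, 0.001, -1.0]]
ft_force: [0.9, 0.7, -2.2]
grip_width: 0.0319
gripper_force: 60.2
```

```bash
python3 - <<'E'
from h import *
s=st(); snap('wrist','w10')
marks(['module_1'],['wrist'])
to([.551,-.3315,.0474],-90,s)
E
```

```text
t 32.0 p [ 0.5501 -0.3303  0.1844] R [[0.003, -1.0, -0.001], [-1.0, -0.003, 0.002], [-0.002, 0.001, -1.0]] q [-41.5  33.   62.8   0.   84.2 138.3] w 0.03190472006424249 f [ 0.9  0.7 -2.2]
wrist module_1 0.81 [ 0.5168 -0.2775  0.0127]
wrist module_1 0.78 [ 0.549  -0.3327  0.1461]
wrist module_1 0.58 [ 0.5801 -0.2705  0.0092]
-> [ 0.551  -0.3315  0.0474] -90 : [ 0.14 -0.11 13.7 ] turn 0.2
```

View pics/w10.png

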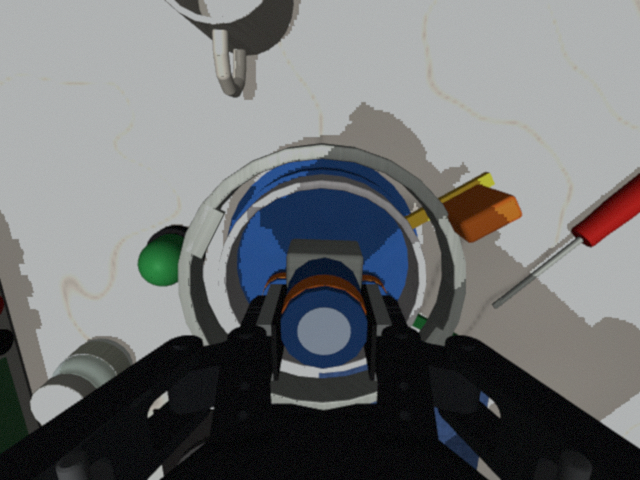

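The module is held upright over the pot. The pot centre is near (325,275), and the orange handle is still beside the yellow tab at (480,205). Lowering it.

Emit:
move_arm(series="0.1 -0.1 3 0 -1;0.1 -0.1 7 0 -1;0.1 -0.1 10 0 -1;0.1 -0.1 12.5 0 -1;0.1 -0.1 13.4 0 -1;0.1 -0.1 13.7 0 -1;0.1 -0.1 13.7 0 -1;0.1 -0.1 13.7 0 -1")

```text
time_s: 33.15
position: [0.5516, -0.3326, 0.0491]
tool_rot: [[0.001, -1.0, 0.001], [-1.0, -0.001, -0.001], [0.001, -0.001, -1.0]]
ft_force: [0.0, -0.5, -1.5]
grip_width: 0.0322
gripper_force: 60.1
```

Emit:
move_arm(series="0 0 0.15 0 -1;0 0 0.25 0 -1;0 0 0.25 0 0.17;0 0 0.25 0 0.17;0 0 0.25 0 0.17;0 0 -4 0 0.17;0 0 -9 0 0.17;0 0 -14 0 0.17")

```text
time_s: 34.15
position: [0.5512, -0.3323, 0.1897]
tool_rot: [[0.001, -1.0, -0.0], [-1.0, -0.001, 0.0], [-0.0, 0.0, -1.0]]
ft_force: [0.1, -1.0, -0.4]
grip_width: 0.0499
gripper_force: 0.0
```

Emit:
move_arm(series="0 0 -2 -10 0.3;-4 -1 -4 -20 0.3;-8 -2 -5 -30 0.3;-12 -3 -5 -40 0.3;-16 -4 -5 -50 0.3;-20 -5 -5 -60 0.3;-24 -6 -5 -70 0.3;-26 -7 -5 -80 0.3")

```text
time_s: 35.15
position: [0.6213, -0.0702, 0.2383]
tool_rot: [[0.986, -0.165, 0.0], [-0.165, -0.986, 0.0], [0.0, -0.0, -1.0]]
ft_force: [1.0, -0.3, -0.6]
grip_width: 0.0552
gripper_force: 0.0
```

```bash
python3 - <<'E'
from h import *
s=st(); snap('scene','sc2')
marks(['module_1','lid_right','collar_right_handle'],['side','scene','wrist'])
to([.651,.0035,.15],90,s)
E
```

```text
t 35.15 p [ 0.6213 -0.0702  0.2383] R [[0.986, -0.165, 0.0], [-0.165, -0.986, 0.0], [0.0, -0.0, -1.0]] q [-17.3  29.3  60.6   0.   90.1  82.2] w 0.05515185228970157 f [ 1.  -0.3 -0.6]
side module_1 0.49 [ 0.5787 -0.2778  0.0081]
side module_1 0.41 [ 0.5486 -0.3311  0.0105]
side lid_right 0.86 [0.6522 0.0085 0.0026]
side collar_right_handle 0.86 [ 0.452  -0.3537  0.1294]
side collar_right_handle 0.42 [ 5.513e-01 -2.957e-01  3.000e-04]
scene module_1 0.5 [ 0.5183 -0.2713  0.0102]
scene module_1 0.48 [ 0.5516 -0.3347  0.0133]
scene module_1 0.42 [ 0.5796 -0.2765  0.0154]
scene lid_right 0.62 [6.494e-01 5.800e-03 4.000e-04]
scene lid_right 0.41 [ 0.4487 -0.3533  0.1239]
scene collar_right_handle 0.8 [ 0.4469 -0.3537  0.1253]
wrist module_1 0.91 [ 0.5844 -0.2754  0.0089]
wrist module_1 0.89 [ 0.5137 -0.2758  0.0147]
wrist module_1 0.78 [ 0.5487 -0.3353  0.0068]
wrist lid_right 0.95 [0.6501 0.0013 0.0038]
wrist lid_right 0.4 [ 0.5489 -0.336   0.0097]
wrist lid_right 0.38 [ 0.5507 -0.2935  0.0008]
-> [0.651  0.0035 0.15  ] 90 : [ 1.71 -7.76  8.84] turn -99.5
```

Emit:
move_arm(series="0.3 -1 0 -10 0.3;0.6 -2 0 -20 0.3;0.9 -3 0 -30 0.3;1.2 -4 0 -40 0.3;1.4 -5 1 -50 0.3;1.6 -6 2 -60 0.3;1.7 -7 3 -70 0.3;1.7 -7.8 4 -80 0.3")

```text
time_s: 36.8
position: [0.6514, 0.0019, 0.1978]
tool_rot: [[0.336, 0.942, 0.0], [0.942, -0.336, 0.0], [0.0, -0.0, -1.0]]
ft_force: [-0.3, -0.5, 0.5]
grip_width: 0.0555
gripper_force: 0.0
```

Emit:
move_arm(series="0 0 1 -10 0.3;0 0 3 -19.5 0.3;0 0 4.8 -19.5 0.3;0 0 4.8 -19.5 0.3")

```text
time_s: 37.3
position: [0.6507, 0.0016, 0.149]
tool_rot: [[0.008, 1.0, -0.003], [1.0, -0.008, 0.001], [0.0, -0.003, -1.0]]
ft_force: [0.3, -1.2, 0.2]
grip_width: 0.0555
gripper_force: 0.0
```

```bash
python3 - <<'E'
from h import *
s=st(); im=snap('wrist','w11'); hsv=cv2.cvtColor(im['pixels'],cv2.COLOR_BGR2HSV)
for d in spotter.mark_of('lid_right','wrist')[:1]: print(d['score'],np.round(d['point'],4))
# disc outline by cut-out
for d in spotter.cut_out('lid_right','wrist')[:1]:
    m=d['pixels'].astype(np.uint8); k=max(cv2.findContours(m,0,1)[0],key=cv2.contourArea); print(cv2.boundingRect(k))
box=hsv[150:360,285:370]; m=(box[...,2]<45).astype(np.uint8); k=max(cv2.findContours(m,0,1)[0],key=cv2.contourArea)
r=cv2.minAreaRect(k); print(r)
to([.6504,.0032,.0285],90,s)
E
```

```text
t 37.3 p [0.6507 0.0016 0.149 ] R [[0.008, 1.0, -0.003], [1.0, -0.008, 0.001], [0.0, -0.003, -1.0]] q [-10.3  35.6  64.1   0.   80.5  -9.8] w 0.05554363706624677 f [ 0.3 -1.2  0.2]
0.85 [0.6509 0.0019 0.003 ]
(226, 102, 197, 223)
((37.95195770263672, 80.51262664794922), (93.1860122680664, 21.070762634277344), 89.30972290039062)
-> [0.6504 0.0032 0.0285] 90 : [ 0.16 -0.   12.05] turn -0.5
```

View pics/w11.png

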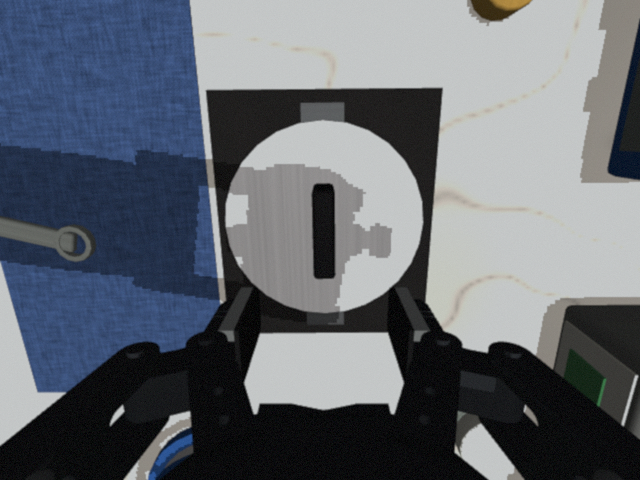

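The lid is still square on the mat, with its bar at (323,230) centred between the fingers. Gripping it now.

Emit:
move_arm(series="0.1 0 5 -0.4 0.3;0.1 0 10 -0.4 0.3;0.1 0 12 -0.4 0.3;0.1 0 12 -0.4 0.3;0.1 0 12 -0.4 -1;0.1 0 12 -0.4 -1;0.1 0 12 -0.4 -1;0.1 0 12 -0.4 -1", force=80)

```text
time_s: 38.45
position: [0.652, 0.0025, 0.0319]
tool_rot: [[0.001, 1.0, 0.003], [1.0, -0.001, -0.0], [-0.0, 0.003, -1.0]]
ft_force: [-0.4, 0.2, 6.0]
grip_width: 0.0144
gripper_force: 80.4
```

Emit:
move_arm(series="0 0 0 0 -1;0 0 -2 0 -1;0 0 -5 0 -1;0 0 -9 0 -1;0 0 -13 0 -1;0 0 -16 0 -1;0 0 -16 0 -1")

```text
time_s: 39.33
position: [0.652, 0.0025, 0.1924]
tool_rot: [[0.001, 1.0, 0.005], [1.0, -0.001, -0.001], [-0.001, 0.005, -1.0]]
ft_force: [1.7, -0.2, -4.0]
grip_width: 0.0143
gripper_force: 79.3
```

```bash
python3 - <<'E'
from h import *
s=st()
marks(['lid_right','module_1'],['wrist','side','scene'])
to([.551,-.2955,.186],90,s)
E
```

```text
t 39.33 p [0.652  0.0025 0.1924] R [[0.001, 1.0, 0.005], [1.0, -0.001, -0.001], [-0.001, 0.005, -1.0]] q [-10.2  33.6  60.4   0.   85.7 -10.1] w 0.014337120441208015 f [ 1.7 -0.2 -4. ]
wrist lid_right 0.84 [6.49e-01 4.00e-04 1.63e-01]
side lid_right 0.58 [0.6519 0.0094 0.1628]
side module_1 0.52 [ 0.55   -0.3337  0.0106]
side module_1 0.48 [ 0.5777 -0.2762  0.0095]
side module_1 0.44 [0.5596 0.2861 0.0715]
scene lid_right 0.97 [0.6497 0.0056 0.158 ]
scene lid_right 0.46 [ 0.4452 -0.3568  0.1233]
scene module_1 0.69 [ 0.551  -0.3343  0.0087]
scene module_1 0.67 [ 0.5807 -0.2762  0.0114]
-> [ 0.551  -0.2955  0.186 ] 90 : [-29.81 -10.08   0.61] turn -0.0
```

Emit:
move_arm(series="-3 -1 0 0 -1;-7.5 -2.5 0 0 -1;-12 -4 0 0 -1;-16.5 -5.5 0 0 -1;-21 -7 0 0 -1;-25.5 -8.5 0 0 -1;-28.5 -9.6 0 0 -1;-29.9 -10 0 0 -1")

```text
time_s: 40.78
position: [0.5504, -0.2978, 0.1899]
tool_rot: [[0.003, 1.0, -0.0], [1.0, -0.003, 0.0], [0.0, -0.0, -1.0]]
ft_force: [-0.5, 0.3, -2.7]
grip_width: 0.0145
gripper_force: 79.0
```

Emit:
move_arm(series="0 0 0 0 -1;0 0 0 0 -1")

```text
time_s: 41.02
position: [0.5515, -0.2951, 0.1902]
tool_rot: [[-0.0, 1.0, 0.0], [1.0, 0.0, 0.0], [0.0, 0.0, -1.0]]
ft_force: [0.3, -1.3, -3.2]
grip_width: 0.0146
gripper_force: 79.0
```

```bash
python3 - <<'E'
from h import *
s=st()
marks(['lid_right'],['wrist','side','scene'])
to([.5518,-.296,.106],90,s)
E
```

```text
t 41.02 p [ 0.5515 -0.2951  0.1902] R [[-0.0, 1.0, 0.0], [1.0, 0.0, 0.0], [0.0, 0.0, -1.0]] q [-39.   31.1  65.4   0.   83.5 -39. ] w 0.014596048316200566 f [ 0.3 -1.3 -3.2]
wrist lid_right 0.74 [ 0.5518 -0.2962  0.1614]
side lid_right 0.68 [ 0.5534 -0.2879  0.1628]
side lid_right 0.63 [3.643e-01 2.300e-03 2.000e-04]
scene lid_right 0.96 [ 0.5503 -0.2926  0.1622]
-> [ 0.5518 -0.296   0.106 ] 90 : [-0.09  0.03  8.42] turn 0.0
```

Emit:
move_arm(series="-0.1 0 2.5 0 -1;-0.1 0 5 0 -1;-0.1 0 6.5 0 -1;-0.1 0 7.4 0 -1;-0.1 0 8 0 -1;-0.1 0 8 0 -1;-0.1 0 8 0 -1")

```text
time_s: 42.2
position: [0.5513, -0.2975, 0.1108]
tool_rot: [[0.001, 1.0, 0.001], [1.0, -0.001, -0.001], [-0.001, 0.001, -1.0]]
ft_force: [-0.1, -0.5, -3.0]
grip_width: 0.0145
gripper_force: 79.1
```

Emit:
move_arm(series="0.1 0 0.2 0 -1;0.1 0 0.4 0 -1;0.1 0 0.5 0 -1;0.1 0 0.5 0 -1")

```text
time_s: 42.7
position: [0.5511, -0.2963, 0.1059]
tool_rot: [[0.001, 1.0, 0.0], [1.0, -0.001, -0.0], [-0.0, 0.0, -1.0]]
ft_force: [-3.4, 2.4, 4.9]
grip_width: 0.0146
gripper_force: 80.0
```

Emit:
move_arm(series="0 0 0 0 0.3;0 0 0 0 0.3;0 0 0 0 0.3;0 0 0 0 0.3;0 0 -3 0 0.3;0 0 -7 0 0.3;0 0 -11 0 0.3;0 0 -11 0 0.3")

```text
time_s: 43.7
position: [0.5519, -0.297, 0.2185]
tool_rot: [[0.001, 1.0, 0.005], [1.0, -0.001, -0.004], [-0.004, 0.005, -1.0]]
ft_force: [0.9, -0.0, -0.6]
grip_width: 0.0556
gripper_force: 0.0
```

```bash
python3 - <<'E'
from h import *
s=st()
marks(['lid_right','collar_right_handle'],['wrist','side','scene'])
im=optics.get_image('wrist'); snap('wrist','w12')
hsv=cv2.cvtColor(im['pixels'],cv2.COLOR_BGR2HSV)
for d in spotter.cut_out('lid_right','wrist')[:1]:
    m=d['pixels'].astype(np.uint8); k=max(cv2.findContours(m,0,1)[0],key=cv2.contourArea); P=back(im,cv2.convexHull(k)[:,0],.093); print('lid',d['score'],circ(P))
m=cv2.inRange(hsv,(0,0,0),(180,255,50)); m[:, :270]=0; m[:,370:]=0; m[:100]=0; m[380:]=0
for k in cv2.findContours(m,0,1)[0]:
    if cv2.contourArea(k)>800:
        r=cv2.minAreaRect(back(im,k[:,0],.129)[:,:2].astype(np.float32)); print('bar',r)
C=np.array([.551,-.2955]); a=np.radians(210.5); p=C+.121*np.array([np.cos(a),np.sin(a)])
to([*p,.2],30.5,s)
E
```

```text
t 43.7 p [ 0.5519 -0.297   0.2185] R [[0.001, 1.0, 0.005], [1.0, -0.001, -0.004], [-0.004, 0.005, -1.0]] q [-39.1  30.   62.7  -0.   86.9 -39. ] w 0.05558145314058905 f [ 0.9 -0.  -0.6]
wrist lid_right 0.81 [ 0.5511 -0.2969  0.0748]
wrist collar_right_handle 0.87 [ 0.4474 -0.3521  0.1216]
side lid_right 0.67 [ 0.5531 -0.2913  0.0783]
side collar_right_handle 0.96 [ 0.4483 -0.3504  0.1289]
scene lid_right 0.91 [ 0.5531 -0.2918  0.0769]
scene lid_right 0.61 [ 0.446  -0.3527  0.1219]
scene collar_right_handle 0.55 [ 0.5525 -0.293   0.0766]
lid 0.9 (array([ 0.55121668, -0.29239491]), np.float64(0.08060849337632482))
bar ((0.548119843006134, -0.35570183396339417), (0.02083146758377552, 0.07212924212217331), 86.73255920410156)
bar ((0.551284909248352, -0.2903117835521698), (0.01531261671334505, 0.06724409013986588), 0.11267970502376556)
-> [ 0.4467 -0.3569  0.2   ] 30.5 : [ -5.99 -10.53   1.82] turn 59.5
```

Emit:
move_arm(series="-1 -2 0 10 0.1;-2 -4 0 20 0.1;-3 -6 0 30 0.1;-4 -8 0 40 0.1;-5 -9.5 2 50 0.1;-5.9 -10.5 4 60.2 0.1;-5.9 -10.5 6 60.2 0.1;-5.9 -10.5 6 60.2 0.1")

```text
time_s: 45.3
position: [0.4455, -0.3549, 0.1541]
tool_rot: [[0.868, 0.496, -0.002], [0.496, -0.868, 0.002], [-0.0, -0.003, -1.0]]
ft_force: [0.0, 0.2, -0.6]
grip_width: 0.047
gripper_force: 0.0
```

```bash
python3 - <<'E'
from h import *
s=st()
marks(['collar_right_handle'],['wrist'])
to([.4463,-.3562,.0917],29.8,s)
E
```

```text
t 45.3 p [ 0.4455 -0.3549  0.1541] R [[0.868, 0.496, -0.002], [0.496, -0.868, 0.002], [-0.0, -0.003, -1.0]] q [-50.4  27.6  78.2   0.   74.4   9.8] w 0.04701399438323493 f [ 0.   0.2 -0.6]
wrist collar_right_handle 0.82 [ 0.4481 -0.3532  0.1233]
-> [ 0.4463 -0.3562  0.0917] 29.8 : [0.   0.17 6.24] turn -0.1
```

Emit:
move_arm(series="0 0.1 3 0 0.1;0 0.15 6.2 0 0.1;0 0.15 6.2 0 0.1;0 0.15 6.2 0 -1;0 0.15 6.2 0 -1;0 0.15 6.2 0 -1;0 0.15 6.2 0 -1", force=50)

```text
time_s: 46.28
position: [0.4471, -0.3567, 0.095]
tool_rot: [[0.867, 0.497, 0.001], [0.497, -0.867, -0.002], [0.0, 0.002, -1.0]]
ft_force: [-1.4, 1.8, 5.9]
grip_width: 0.0156
gripper_force: 48.5
```

```bash
python3 - <<'E'
from h import *
s=st(); im=optics.get_image('wrist'); hsv=cv2.cvtColor(im['pixels'],cv2.COLOR_BGR2HSV)
C=np.array([.551,-.2955])
m=cv2.inRange(hsv,(45,120,40),(80,255,255))
for k in cv2.findContours(m,0,1)[0]:
    if cv2.contourArea(k)>150:
        P=back(im,k[:,0],.06)[:,:2].astype(np.float32); r=cv2.minAreaRect(P); d=np.array(r[0])-C
        print('green',r,'angle',np.degrees(np.arctan2(d[1],d[0])),np.hypot(*d),'far r',np.hypot(*(P-C).T).max())
for d in spotter.mark_of('locked_mark_right','wrist'): print(d['score'],d['point'])
p=np.array(s['position'][:2])-C; print(np.degrees(np.arctan2(p[1],p[0])),np.hypot(*p))
R=np.array(s['tool_rot'])[:2,:2]; c=R.T@(C-s['position'][:2])*100; print('centre in tool',c.round(2))
for a in [9,18,27,36,45,54,60]:
    t=np.radians(a); Q=np.array([[np.cos(t),-np.sin(t)],[np.sin(t),np.cos(t)]]); print(a,(c-Q@c).round(2))
E
```

```text
t 46.27 p [ 0.4471 -0.3567  0.095 ] R [[0.867, 0.497, 0.001], [0.497, -0.867, -0.002], [0.0, 0.002, -1.0]] q [-50.4  31.4  82.4  -0.   66.    9.7] w 0.015586875778512291 f [-1.4  1.8  5.9]
green ((0.4331981837749481, -0.22749942541122437), (0.010090073570609093, 0.02597982808947563), 60.615413665771484) angle 150.0045000371272 0.13601965317675435 far r 0.1490251934973412
green ((0.46929728984832764, -0.24779371917247772), (0.009791825897991657, 0.007204486057162285), 62.7153434753418) angle 149.71930851870823 0.09461089829677452 far r 0.09813166165303001
-149.51476424043904 0.12057833151148048
centre in tool [12.06 -0.14]
9 [ 0.13 -1.89]
18 [ 0.55 -3.73]
27 [ 1.25 -5.49]
36 [ 2.22 -7.11]
45 [ 3.43 -8.57]
54 [ 4.86 -9.81]
60 [  5.91 -10.51]
```

Emit:
move_arm(series="0.13 -1.89 0 9 -1;0.55 -3.73 0 18 -1;1.25 -5.49 0 27 -1;2.22 -7.11 0 36 -1;3.43 -8.57 0 45 -1;4.86 -9.81 0 54 -1;5.91 -10.51 0 60 -1;5.91 -10.51 0 60 -1")

```text
time_s: 47.38
position: [0.4455, -0.2342, 0.095]
tool_rot: [[0.864, -0.503, -0.001], [-0.503, -0.864, 0.001], [-0.001, -0.0, -1.0]]
ft_force: [-8.4, 8.4, 12.8]
grip_width: 0.0154
gripper_force: 48.5
```

```bash
python3 - <<'E'
from h import *
s=st(); C=np.array([.551,-.2955])
p=np.array(s['position'][:2])-C; print(np.degrees(np.arctan2(p[1],p[0])),np.hypot(*p))
marks(['collar_right_handle','lid_right'],['wrist','side','scene'])
E
```

```text
t 47.38 p [ 0.4455 -0.2342  0.095 ] R [[0.864, -0.503, -0.001], [-0.503, -0.864, 0.001], [-0.001, -0.0, -1.0]] q [-41.2  25.8  93.4   0.   60.9  79. ] w 0.015359079396389273 f [-8.4  8.4 12.8]
149.84747012809808 0.12206115725667122
wrist collar_right_handle 0.8 [ 0.4446 -0.2355  0.1228]
wrist lid_right 0.96 [ 0.549  -0.2977  0.076 ]
wrist lid_right 0.47 [ 0.4453 -0.2336  0.1218]
side collar_right_handle 0.72 [ 0.4515 -0.2327  0.127 ]
side lid_right 0.82 [ 0.5541 -0.2933  0.0786]
side lid_right 0.71 [0.3662 0.0031 0.0009]
scene collar_right_handle 0.76 [ 0.4452 -0.2352  0.1209]
scene lid_right 0.73 [ 0.5478 -0.2927  0.0755]
```

Emit:
move_arm(series="0 0 0 0 0.2;0 0 0 0 0.2;0 0 0 0 0.2;0 0 -4 0 0.2;0 0 -9 0 0.2;-3 0 -15 0 0.2;-6 0 -20 0 0.2;-6 0 -20 0 0.2")

```text
time_s: 48.82
position: [0.394, -0.2058, 0.2971]
tool_rot: [[0.864, -0.504, 0.006], [-0.504, -0.864, -0.006], [0.008, 0.002, -1.0]]
ft_force: [0.7, -0.2, -0.5]
grip_width: 0.0513
gripper_force: 0.0
```

```bash
python3 - <<'E'
from h import *
s=st(); C=np.array([.551,-.2955]); im=snap('wrist','w13'); hsv=cv2.cvtColor(im['pixels'],cv2.COLOR_BGR2HSV)
for n,lo,hi,z in [('green',(45,120,40),(80,255,255),.06),('orange',(5,150,60),(18,255,255),.124),('yellow',(22,120,60),(35,255,255),.06)]:
    for k in cv2.findContours(cv2.inRange(hsv,lo,hi),0,1)[0]:
        if cv2.contourArea(k)>80:
            r=cv2.minAreaRect(back(im,k[:,0],z)[:,:2].astype(np.float32)); d=np.array(r[0])-C
            if np.hypot(*d)<.2: print(n,np.round(r[0],4),np.round(r[1],3),round(r[2],1),'angle',np.degrees(np.arctan2(d[1],d[0])).round(1),np.hypot(*d).round(3))
marks(['collar_right_handle','lid_right','module_1','screwdriver','mug'],['wrist','side','scene'])
E
```

```text
t 48.83 p [ 0.394  -0.2058  0.2971] R [[0.864, -0.504, 0.006], [-0.504, -0.864, -0.006], [0.008, 0.002, -1.0]] q [-42.9   8.2  82.4  -0.   88.8  77.3] w 0.05134099205618348 f [ 0.7 -0.2 -0.5]
green [ 0.4779 -0.2521] [0.009 0.012] 59.8 angle 149.3 0.085
orange [ 0.4492 -0.2357] [0.015 0.034] 60.0 angle 149.6 0.118
yellow [ 0.4415 -0.3576] [0.042 0.01 ] 30.8 angle -150.4 0.126
yellow [ 0.4755 -0.3374] [0.014 0.01 ] 31.7 angle -150.9 0.086
wrist lid_right 0.7 [ 0.5507 -0.295   0.0774]
wrist screwdriver 0.97 [ 0.3127 -0.3077  0.0006]
side collar_right_handle 0.62 [ 0.4484 -0.2302  0.1297]
side lid_right 0.73 [ 0.5548 -0.2919  0.0794]
side screwdriver 0.54 [ 3.147e-01 -3.035e-01 -1.000e-04]
side mug 0.62 [ 0.6143 -0.4994 -0.0033]
side mug 0.36 [3.686e-01 2.400e-03 3.000e-04]
scene collar_right_handle 0.78 [ 0.4439 -0.2338  0.1244]
scene lid_right 0.81 [ 0.5491 -0.2922  0.0754]
scene screwdriver 0.6 [ 0.3073 -0.3117  0.0007]
scene mug 0.93 [ 0.613  -0.5027  0.0038]
```

```bash
python3 -c "
from h import *
print(order.close_job())"
```

```text
the job is handed in; nothing more can be done
None
```

Job handed in at about 49 s: the three modules I found on the bench are in the green-lamp (right) chamber, the lid is seated as it was, and the handle stands over the green mark, within about half a degree by the wrist camera; the hand-in returned no verdict.

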